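# Bring the blue-banded jar round for filling

### The job

Get the jar with the blue bands ready to be filled with juice: first take the orange funnel out of its tumbler and seat it upright in that jar's mouth, leaving the carousel where it stands. Then take the black bar handle on top of the carousel and turn it, keeping the funnel seated, until the blue-banded jar stands squarely behind the brass front pointer. Finish gripping the handle, holding the carousel still with the funnel in place for the pouring; knock over or shift nothing else.

Things in the scene. Friction and masses are not known exactly. Their poses are not given: they have to be found in the camera images.
- stand: Fixed foot of the carousel: dark steel disc 190 mm across, 20 mm high, with a flat brass pointer (26 mm wide, 8 mm high) reaching out under the tray to 198 mm from the centre. Origin: on the ledge, on the carousel's vertical axis. The pointer marks the front; it points along the stand's -x axis, roughly towards the robot. Its place and yaw vary.
- carousel (a joint): Carousel angle (rad), positive anticlockwise from above, can make several turns. 0 or any whole turn (6.283) = blue-banded jar exactly over the front pointer; at q the jar stands q further anticlockwise. No spring; stays where left; bearing drag about 0.12 N m. Wooden tray 280 mm across, its top 34 mm above the ledge.
- jar_mouth (a point): Centre of the open mouth of the blue-banded glass jar, at its rim, 122 mm above the ledge, 100 mm from the axis; turns with the carousel. Blue band round its belly, blue shoulder and collar below its rim. Jar 68 mm across, 83 mm deep inside; mouth 40 mm inside, rim 47 mm outside. Site x axis: from jar to post.
- front (a point): Point fixed to the stand where the blue-banded jar's mouth centre must come: above the brass pointer, 100 mm from the axis, 122 mm above the ledge. Going anticlockwise on the tray from the blue-banded jar, at quarter turns and all fixed to it: an amber lidded jar, a red-banded glass jar with a red lid, a terracotta lidded jar (each about 120 mm to the top, 68 mm across).
- handle (a point): Black bar handle on the carousel's central post (20 mm thick): 16 mm (x) by 70 mm (y) by 40 mm high, turning with the carousel. Origin: its centre, on the axis, 207 mm above the ledge. Its -x axis points to the blue-banded jar. Grip it across the 16 mm. It tops the seated funnel by 71 mm: when placing the funnel, keep the gripper's wide side square to the line jar to post.
- funnel: Orange plastic funnel, 75 mm tall, about 35 g, upright in tumbler_a's mouth. Origin: lower end of its stem; z up. Stem 16 mm thick, 30 mm long, then a 45 degree cone, then an upright band 62 mm across, 52 to 75 mm above the origin (wall 2.5 mm, open top): grip across the band. Seated in the jar the cone rests on the rim, self-centring, origin about 41 mm below the rim.
- tumbler_a: Short clear glass tumbler, 57 mm across, 85 mm high, that holds the funnel at the start. Origin: centre of its underside. Stands on either side of the carousel.
- tumbler_b: A like tumbler, empty, on the other side of the carousel. Leave it alone. Origin: centre of its underside. (Fixed at the ledge's left end: a lever citrus press, 330 mm high, its arm higher still, foot 220 x 160 mm, steel cup under its cone; at the far right a bowl of fruit, 85 mm high, and a flat chopping board.)
- canister: White ceramic sugar jar with steel lid, 84 mm across, 110 mm high, beside and behind the carousel. Leave it alone. Origin: centre of its underside.
- mill: Dark wooden pepper mill, 56 mm across, 150 mm high, beside and behind the carousel. Leave it alone. Origin: centre of its underside.
Not all that is in view belongs to the job. Leave any purple look-alike of the funnel alone.

How it is judged:
On the way, in this order (a step that is already met when the one before it is completed fails the run):
1. the funnel is seated upright in the blue-banded jar's mouth and let go, with the carousel still where it stood (jar mouth not moved more than 50 mm) (horizontal distance between funnel and jar_mouth below 0.008 m and z of funnel in the frame of jar_mouth between -0.05 and -0.033 m and angle between funnel's own z axis and vertical below 0.15 rad and contact force between the fingers and funnel below 0.05 N and velocity of joint carousel between -0.05 and 0.05 rad/s and distance of jar_mouth from where it was at the start of the episode below 0.05 m), for 0.3 s.
2. the carousel is turned by its handle until the blue-banded jar, funnel in place, is over the front pointer, and held there (horizontal distance between funnel and jar_mouth below 0.008 m and z of funnel in the frame of jar_mouth between -0.05 and -0.033 m and angle between funnel's own z axis and vertical below 0.15 rad and contact force between the fingers and funnel below 0.05 N and distance between jar_mouth and front below 0.014 m and velocity of joint carousel between -0.05 and 0.05 rad/s and contact force between the fingers and carousel_c0 above 2 N), for 0.3 s.
At the end, for the whole second after the job is handed in: Blue-banded jar's mouth within 14 mm (8 degrees) of the front point, carousel still (under 0.05 rad/s), fingers pressing the handle with over 2 N; funnel untouched and seated in that jar: within 8 mm of centre, stem end 33 to 50 mm below the rim, tilt under 0.15 rad (all of step 2); the arm keeps its last pose, push and grip.
It fails at once if the funnel is dropped onto the ledge (height (world z) of funnel below 0.02 m).
It fails at once if the funnel's tumbler is knocked over or shifted by more than 40 mm (angle between tumbler_a's own z axis and vertical above 0.6 rad or distance of tumbler_a from where it was at the start of the episode above 0.04 m).
It fails at once if another thing is shifted by more than 25 mm or knocked over (distance of any of tumbler_b, canister, mill from where it was at the start of the episode above 0.025 m or angle between any of tumbler_b, canister, mill's own z axis and vertical above 0.6 rad).
It also fails if it takes over 72 s, if anything falls off the work surface, if the arm or the gripper's body presses on something with over 40 N, if the wrist force passes 120 N, or if a joint passes its speed limit or range.

### The arm

A 6-joint arm with a two-finger parallel gripper is mounted at the origin on the work surface. World frame = base frame: x ahead of the robot, y to its left, z up, the work surface at z = 0. Lengths are in m, angles in rad, forces in N, time in s.
With the tool pointing down it reaches from about 0.35 to 0.975 m from the base axis. Payload 4.9 kg.
Tool frame: the origin (TCP) lies at the centre of the arm's flange, where the gripper is bolted on; the fingertips stand 173 mm ahead of it and the grasp point (between the pads) lies 155 mm ahead of it (ctrl.finger_overhang is the distance from the TCP to the fingertips, in m); z points along the fingers, y is the direction in which the jaws open and shut (so a half turn about z gives the same grasp; the last joint's range is limited). The gripper opens to 85 mm and grips with 20 to 120 N. Pads are 22 mm wide; open, the fingers measure 114 mm over their backs; the gripper's body (76 mm by 85 mm) begins 54 mm behind the grasp point. The pads swing forward as they close: fully open they stand 13 mm farther back than shut.
Start: joints at [-1.424, 0.053, 1.613, -0, 1.476, -0.119], TCP at [0.164, -0.603, 0.405] pointing down, gripper open.
Joint ranges: [-3.01, 3.01], [-1.01, 2.22], [0.06, 2.58], [-1.02, 4.17], [0.09, 2.62], [-3.14, 3.14]. Speed limits (rad/s): [2.57, 2.57, 3.14, 3.14, 3.14, 3.14].

### API

Orientations are given as a rotation vector (axis times angle).
In Python, from station import ctrl, eyes, spotter gives the robot as it stands.
- The arm moves only by the shell command python3 -m crank 'ROWS' [FORCE]. ROWS is JSON, a list of rows, each a list of 7 numbers: the turn, a rotation vector about the tool's x, y, z in rad, then the shift along the tool's x, y, z in mm, then the closure, from -1 (fully open) to 1 (shut). A call has 1 to 8 rows; each row shifts and turns the pose as measured when the row begins, along the tool's axes as they then stand; what a row does not reach is not made up. A row lasts 1/12 s, in which the tool goes at most 41.7 mm and 7.16 degrees, less where a joint would pass 70% of its speed; a pose out of reach is approached as far as the arm can. A call is refused whole if a number of a shift passes 41.7 or a number of a turn 0.125, either way. A call with a gripper value outside its range is refused whole. The fingers move at their own pace and stop on an object; FORCE is the grip in N (left out, the last holds). Time passes only in rows, so rows that do not move let the fingers close. It gives the time, the measured TCP pose, the force and the opening at its end, in the units of the state.
- ctrl.get_obs(): the state, without advancing time (a new reading comes with each control period).
- eyes.get_image(name): name is "side" or "top"; returns a dict with "image" (384x512x3 uint8, red, green, blue), "vertical_fov" (degrees; the focal length in pixels is half the picture's height over the tangent of half this angle, whatever the lens; pixels are square), "cx", "cy" (the principal point, pixels), "rvec" (rotation vector, rad) and "tvec" (3), from world to camera coordinates, as OpenCV has them. Camera axes: x right, y down, z forward; pixel columns grow to the right and rows downward; lengths in m; the calibration is good to about 2 mm. A picture is of the moment at which its call begins. There is no depth.
- ctrl.finish_job(): hands the job in, once; it reports no verdict.
Trained networks look in a picture, given as the dict that the camera call returned (one of the last four; its "shot" number tells which), for a name from the list of things; names that differ only in an ending like _2 or _b are one class to them, and where a whole thing is asked for, a point or a joint stands for the part that bears it (a point fixed in the world has none). Each returns a list of dicts, best first, with "confidence" (0 to 1); they miss things now and then, are a little off and sometimes report something else, mostly with a low value. They report only what shows in the picture. A call takes as long as a camera call. They do not tell look-alikes from the thing itself.
- spotter.look_for(query, picture): "centre" ([x, y, z] in m, in world coordinates, good to about 4 mm: the middle of the surface that is visible of it).
- spotter.outline_of(query, picture): "region" (384x512 bool, what is visible of it).
- spotter.mark_of(query, picture): "centre" ([x, y, z] in m, in world coordinates, good to about 4 mm: a listed point, or the origin of a listed thing).
The state is a dict: "t": time; "q": joint angles; "dq": joint speeds; "effort": joint torques, N m; "tool_pos": TCP position; "tool_rot": TCP orientation; "contact_force": force on the tool from outside, world axes, zero at the start; "wrist_torque": the same for the moment, N m; "opening": finger opening in m.
Only numpy, scipy, OpenCV 4.12 (cv2) and the standard library are available. Lean on these libraries where they do the work, as an engineer would, in place of code of your own. Each camera call takes 0.05 s, during which the arm holds its last target.

## Working session

There is one attempt and no reset: what is moved stays moved. The work goes in short steps, Python scripts to look and compute and a shell command to move; the robot and the scene stay as the last step left them, time stands still between calls to the robot, and variables do not carry over. Pictures are saved under pics/ and viewed, and the job is handed in when it is done.

```bash
ls; mkdir -p pics; python3 - <<'E'
from station import ctrl, eyes, spotter
import cv2
o=ctrl.get_obs(); print(o)
for n in ("side","top"):
    p=eyes.get_image(n); cv2.imwrite(f"pics/{n}0.png",p["image"][:,:,::-1])
    print(n,{k:v for k,v in p.items() if k!="image"})
    for q in ("jar_mouth","front","handle","funnel","tumbler_a","canister","mill","stand"):
        try: print(q,[(r["centre"],r["confidence"]) for r in spotter.mark_of(q,p)])
        except Exception as e: print(q,e)
E
```

```text
pics
{'t': 0.0, 'q': array([-1.42402190e+00,  5.33738161e-02,  1.61427716e+00,  1.14783984e-05,
        1.47597760e+00, -1.19017338e-01]), 'dq': array([-0.00021747, -0.00028191, -0.00122285, -0.00127825,  0.00053615,
       -0.00011598]), 'effort': array([-4.09588138e-04, -3.93684626e+01, -3.70178068e+01, -2.85191772e-04,
        6.89215609e-03,  1.06054387e-06]), 'tool_pos': array([ 0.16412379, -0.60279735,  0.40346219]), 'tool_rot': array([-3.11187342e+00, -4.16005388e-01,  2.64197128e-05]), 'contact_force': array([ 0.35205259, -0.10935109,  0.15518596]), 'wrist_torque': array([-0.02833432, -0.0005036 , -0.00768128]), 'opening': 0.08512053057350596}
side {'vertical_fov': 42.76510572399553, 'cx': 259.40356146889314, 'cy': 201.6895688088961, 'rvec': array([ 0.42917251, -2.60878907,  1.42952164]), 'tvec': array([0.47608686, 0.20595387, 1.29300601]), 'shot': 1}
jar_mouth [([0.6381, -0.0617, 0.1236], 0.79)]
front [([0.448, -0.0195, 0.1281], 0.61)]
handle [([0.5488, -0.0226, 0.2076], 0.85)]
funnel [([0.2764, -0.2612, -0.0014], 0.66), ([0.5065, -0.3178, 0.0417], 0.56)]
tumbler_a [([0.4997
[... 259 characters left out ...]
)]
top {'vertical_fov': 46.08916737065563, 'cx': 258.0667829778013, 'cy': 190.50946533844825, 'rvec': array([ 2.13713669, -2.14496841,  0.20514745]), 'tvec': array([0.00854058, 0.508166  , 1.16503032]), 'shot': 2}
jar_mouth [([0.6412, -0.0643, 0.1214], 0.78)]
front [([0.4471, -0.0154, 0.1232], 0.62)]
handle [([0.5462, -0.0185, 0.2039], 0.82)]
funnel [([0.5062, -0.3191, 0.0424], 0.91), ([0.2845, -0.2644, -0.0008], 0.69), ([0.4477, -0.0182, 0.1237], 0.22)]
tumbler_a [([0.5172, 0.3383, -0.0039], 0.84), ([0.5078, -0.3217, 0.0024], 0.5)]
canister [([0.691, -0.2827, -0.0031], 0.92)]
mill [([0.6921, 0.2665, -0.0024], 0.78), ([0.5405, -0.0257, 0.0006], 0.59)]
stand [([0.5416, -0.026, 0.0029], 0.94)]
```

View pics/side0.png

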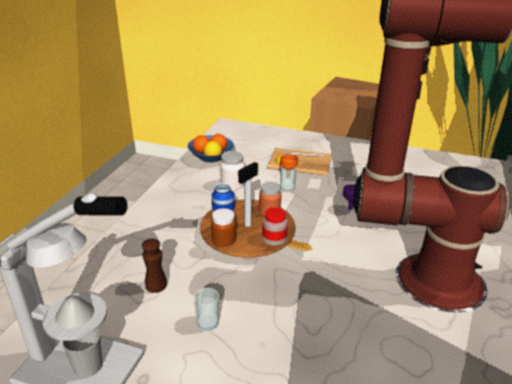

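View pics/top0.png

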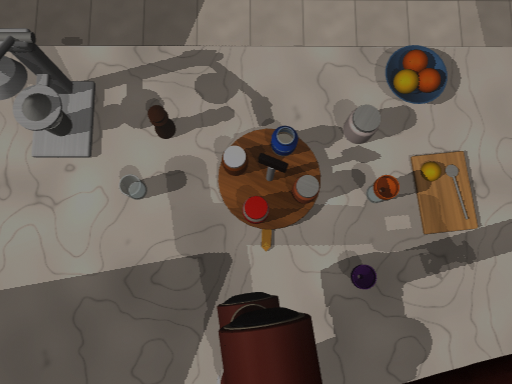

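Top view: the orange funnel in its tumbler is at about (386,187), the blue jar at (285,138), the handle at (272,162) and the pointer at (267,240). The purple decoy is at (363,277). Next I'll refine the positions and overlay them on the images.

```bash
cat > h.py <<'E'
from station import ctrl, eyes, spotter
import cv2, numpy as np
from scipy.spatial.transform import Rotation as R
def K(p):
    f=p["image"].shape[0]/2/np.tan(np.radians(p["vertical_fov"]/2)); return np.array([[f,0,p["cx"]],[0,f,p["cy"]],[0,0,1]])
def proj(p,X): return cv2.projectPoints(np.float64(X).reshape(-1,1,3),p["rvec"],p["tvec"],K(p),None)[0].reshape(-1,2)
def circ(c,r): a=np.linspace(0,2*np.pi,60); return np.c_[c[0]+r*np.cos(a),c[1]+r*np.sin(a),0*a+c[2]]
def overlay(p,curves,name,box,s=4):
    x0,y0,x1,y1=box; im=cv2.resize(p["image"][y0:y1,x0:x1,::-1],None,fx=s,fy=s,interpolation=cv2.INTER_CUBIC)
    for X,c in curves:
        u=((proj(p,X)-[x0,y0]+.5)*s).astype(int); cv2.polylines(im,[u.reshape(-1,1,2)],False,c,1)
    cv2.imwrite("pics/"+name,im)
def yaw():
    o=ctrl.get_obs(); M=R.from_rotvec(o["tool_rot"]).as_matrix(); return o,M,np.degrees(np.arctan2(M[1,1],M[0,1]))
def goto(p,yawdeg):
    """shift in tool axes (mm) to TCP target p, turn about tool (rotvec) to tool-down with y at yawdeg"""
    o,M,y=yaw(); a=np.radians(yawdeg)
    yv=np.array([np.cos(a),np.sin(a),0]); z=np.array([0,0,-1.]); T=np.c_[np.cross(yv,z),yv,z]
    d=M.T@(np.array(p)-o["tool_pos"])*1000
    print("t",o["t"],"pos",o["tool_pos"].round(4),"yaw",y.round(2),"q",o["q"].round(3),"F",o["contact_force"].round(1),"open",round(o["opening"],4))
    print("shift mm (current tool axes)",d.round(1),"turn",R.from_matrix(M.T@T).as_rotvec().round(4), "world d",(np.array(p)-o["tool_pos"]).round(4))
E
cat > m.py <<'E'
from h import *
acc={}
for k in range(3):
  for n in("side","top"):
    p=eyes.get_image(n)
    for q in ("jar_mouth","front","handle","funnel","stand"):
        for r in spotter.mark_of(q,p):
            if r["confidence"]>.5: acc.setdefault((q,n),[]).append(np.round(r["centre"],4))
for k,v in acc.items(): print(k,[list(map(float,x)) for x in v])
E
python3 m.py
```

```text
('jar_mouth', 'side') [[0.6354, -0.0637, 0.1221], [0.5443, -0.0268, 0.2083], [0.6379, -0.0626, 0.1238], [0.6359, -0.0648, 0.1273]]
('front', 'side') [[0.4484, -0.0195, 0.1252], [0.6941, -0.2814, -0.0001], [0.4489, -0.0174, 0.1268]]
('handle', 'side') [[0.5444, -0.0249, 0.2092], [0.5478, -0.0256, 0.2073], [0.5441, -0.0258, 0.2055]]
('funnel', 'side') [[0.279, -0.2598, -0.0017], [0.5045, -0.3174, 0.0398], [0.5041, -0.3199, 0.0398], [0.2766, -0.2592, -0.0013], [0.5056, -0.3193, 0.0389], [0.2785, -0.2588, -0.0031]]
('stand', 'side') [[0.5465, -0.0274, 0.0035], [0.5451, -0.0309, 0.0031], [0.5438, -0.0309, 0.0009]]
('jar_mouth', 'top') [[0.6429, -0.065, 0.124], [0.6419, -0.062, 0.1209], [0.6439, -0.063, 0.1219]]
('front', 'top') [[0.4483, -0.0168, 0.1188], [0.4489, -0.0149, 0.1225]]
('handle', 'top') [[0.5469, -0.0217, 0.2044], [0.5496, -0.0211, 0.2067], [0.5484, -0.0207, 0.204]]
('funnel', 'top') [[0.5079, -0.3213, 0.0417], [0.2826, -0.2625, -0.0009], [0.2842, -0.263, -0.0011], [0.5037, -0.3233, 0.0398], [0.5028, -0.3215, 0.0401]]
('stand', 'top') [[0.5418, -0.0282, 0.0026], [0.5419, -0.0251, 0.0018], [0.5421, -0.0225, 0.0028]]
```

```bash
python3 - <<'E'
from h import *
J=np.array([.640,-.063,.122]);A=np.array([.545,-.023]);F=np.array([.507,-.319,.042])
a=np.arctan2(J[1]-A[1],J[0]-A[0]); ux=np.array([np.cos(a),np.sin(a)]);uy=np.array([-ux[1],ux[0]])
rect=[np.r_[A+ux*i*.008+uy*j*.035,.227] for i,j in((1,1),(1,-1),(-1,-1),(-1,1),(1,1))]
C=[(circ(J,.0235),(0,255,0)),(circ(F+[0,0,.075],.031),(255,255,0)),(circ(np.r_[A,.034],.14),(0,255,255)),(np.array(rect),(255,0,255)),(circ(np.r_[F[:2],.0],.0285),(255,0,0))]
p=eyes.get_image("top"); overlay(p,C,"ov_top.png",(215,100,415,250))
p=eyes.get_image("side"); overlay(p,C,"ov_side.png",(180,130,340,270))
E
```

```text
(no output)
```

View pics/ov_top.png

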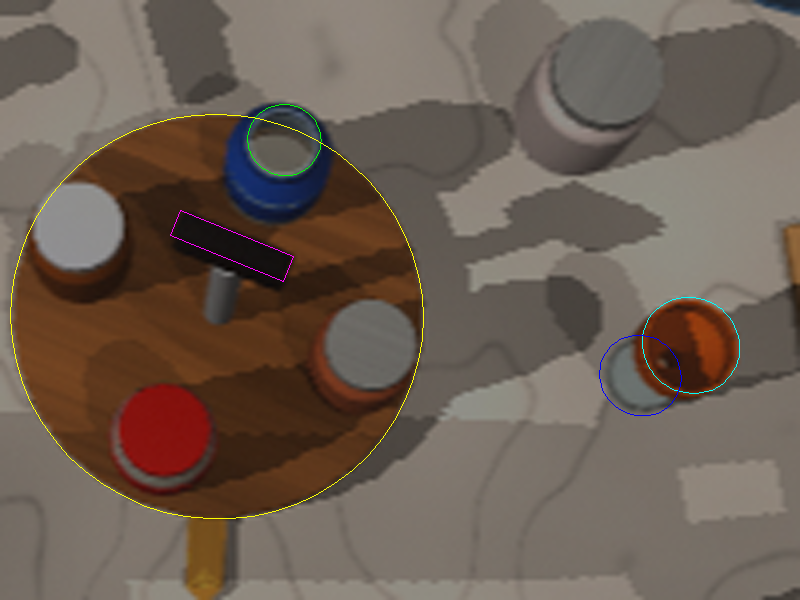

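View pics/ov_side.png

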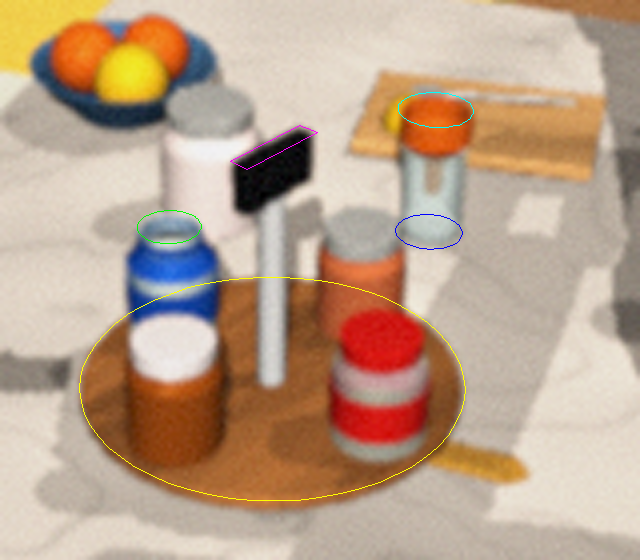

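Both overlays fit to about one pixel. Next is the approach above the funnel.

```bash
python3 - <<'E'
from h import *
goto([.506,-.3185,.36],-112.8)
E
```

```text
t 2.8 pos [ 0.1642 -0.603   0.4047] yaw -74.77 q [-1.424  0.053  1.613 -0.     1.476 -0.119] F [-0.7 -0.3 -0.8] open 0.0854
shift mm (current tool axes) [ 404.6 -184.8   44.7] turn [-0.      0.      0.6637] world d [ 0.3418  0.2845 -0.0447]
```

```bash
python3 -m crank '[[0,0,0,37,-17,2,-1],[0,0,0,37,-17,2,-1],[0,0,0,37,-17,2,-1],[0,0,0,37,-17,2,-1],[0,0,0,37,-17,2,-1],[0,0,0,37,-17,2,-1],[0,0,0,37,-17,2,-1],[0,0,0,37,-17,2,-1]]' 40
python3 -m crank '[[0,0,0.12,0,0,0,-1],[0,0,0.12,0,0,0,-1],[0,0,0.12,0,0,0,-1],[0,0,0.12,0,0,0,-1],[0,0,0.12,0,0,0,-1],[0,0,0.06,0,0,0,-1]]'
python3 - <<'E'
from h import *
goto([.506,-.3185,.36],-112.8)
E
```

```text
t: 3.47
tool_pos: [0.4161, -0.3938, 0.3888]
tool_rot: [3.111, 0.391, -0.001]
contact_force: [0.7, -0.8, 0.6]
opening: 0.0854
t: 3.97
tool_pos: [0.4236, -0.3854, 0.3885]
tool_rot: [3.068, -0.663, 0.005]
contact_force: [-0.6, 0.9, 0.6]
opening: 0.085
t 3.9667 pos [ 0.4236 -0.3854  0.3885] yaw -114.39 q [-8.680e-01 -6.200e-02  1.754e+00 -1.000e-03  1.445e+00  1.129e+00] F [-0.6  0.9  0.6] open 0.085
shift mm (current tool axes) [ 47.3 -95.   28.5] turn [ 0.0025 -0.0035 -0.0278] world d [ 0.0824  0.0669 -0.0285]
```

```bash
python3 -m crank '[[0,0,-0.028,16,-32,3,-1],[0,0,0,16,-32,3,-1],[0,0,0,15,-30,3,-1],[0,0,0,0,0,0,-1]]'
python3 - <<'E'
from h import *
goto([.506,-.3185,.262],-112.8)
p=eyes.get_image("top"); 
F=np.array([.506,-.3185,.041]); overlay(p,[(circ(F+[0,0,.075],.031),(255,255,0))],"t2.png",(300,110,460,230))
p=eyes.get_image("side"); overlay(p,[(circ(F+[0,0,.075],.031),(255,255,0))],"s2.png",(220,70,380,220))
E
```

```text
t: 4.3
tool_pos: [0.5058, -0.3173, 0.38]
tool_rot: [3.073, -0.631, 0.008]
contact_force: [-0.8, 0.8, 0.4]
opening: 0.0854
t 4.3 pos [ 0.5058 -0.3173  0.38  ] yaw -113.22 q [-0.685  0.002  1.706 -0.002  1.427  1.292] F [-0.8  0.8  0.4] open 0.0854
shift mm (current tool axes) [  0.    0.6 118. ] turn [ 0.0037 -0.0057 -0.0073] world d [ 0.0002 -0.0012 -0.118 ]
```

View pics/s2.png

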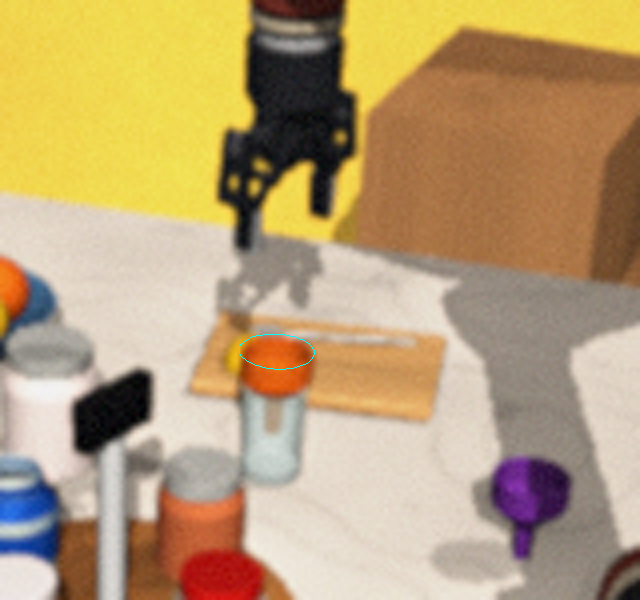

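The gripper is centred over the funnel at about (277,352), so I'm descending.

```bash
python3 -m crank '[[0.003,-0.005,-0.007,0,1,35,-1],[0,0,0,0,0,35,-1],[0,0,0,0,0,25,-1],[0,0,0,0,0,16,-1],[0,0,0,0,0,5,-1],[0,0,0,0,0,0,-1]]'
python3 - <<'E'
from h import *
goto([.506,-.3185,.262],-112.8)
p=eyes.get_image("side"); overlay(p,[],"s3.png",(220,70,380,220))
p=eyes.get_image("top"); overlay(p,[],"t3.png",(320,110,460,230))
E
```

```text
t: 4.9
tool_pos: [0.5007, -0.3268, 0.2651]
tool_rot: [3.068, -0.63, 0.009]
contact_force: [0.1, 0.3, 0.0]
opening: 0.0853
t 4.9 pos [ 0.5007 -0.3268  0.2651] yaw -113.21 q [-0.702  0.112  1.793 -0.006  1.227  1.276] F [0.1 0.3 0. ] open 0.0853
shift mm (current tool axes) [ 1.6 -9.7  3.1] turn [ 0.0087 -0.0078 -0.0071] world d [ 0.0053  0.0083 -0.0031]
```

View pics/s3.png

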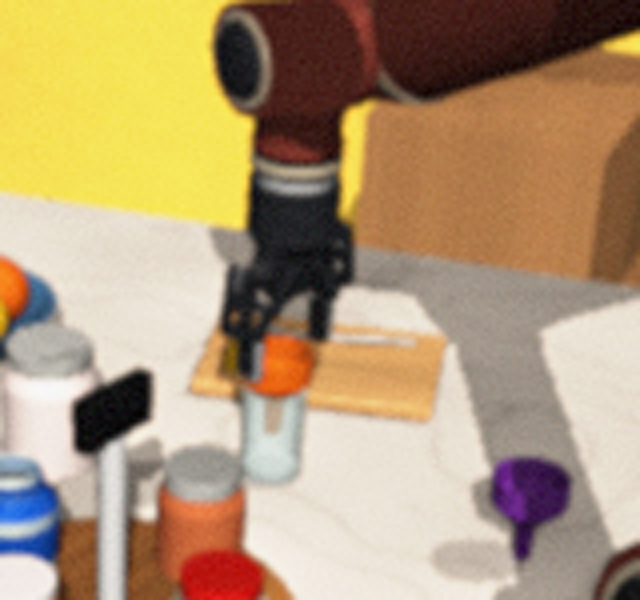

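The descent drifted about 10 mm, so I'm correcting that before closing.

```bash
python3 -m crank '[[0.009,-0.008,-0.007,1.6,-9.5,2,-1],[0,0,0,0,0,0,-1]]'
python3 - <<'E'
from h import *
goto([.506,-.3185,.262],-112.8)
E
```

```text
t: 5.17
tool_pos: [0.5073, -0.3197, 0.2682]
tool_rot: [3.077, -0.622, 0.01]
contact_force: [0.0, 0.6, 0.4]
opening: 0.0853
t 5.1667 pos [ 0.5073 -0.3197  0.2682] yaw -112.85 q [-6.870e-01  1.120e-01  1.787e+00  1.000e-03  1.235e+00  1.283e+00] F [0.  0.6 0.4] open 0.0853
shift mm (current tool axes) [-1.6 -0.6  6.2] turn [ 0.0009 -0.0069 -0.0009] world d [-0.0013  0.0012 -0.0062]
```

```bash
python3 -m crank '[[0,-0.006,0,-1.5,-0.5,6,-1],[0,0,0,0,0,0,-1]]'
python3 - <<'E'
from h import *
goto([.506,-.3185,.262],-112.8)
E
python3 -m crank '[[0,0,0,0,0,0,0],[0,0,0,0,0,0,0.3],[0,0,0,0,0,0,0.6],[0,0,0,0,0,0,1],[0,0,0,0,0,0,1],[0,0,0,0,0,0,1]]' 25
```

```text
t: 5.33
tool_pos: [0.5072, -0.3187, 0.2648]
tool_rot: [3.076, -0.62, 0.007]
contact_force: [0.4, -0.4, -1.0]
opening: 0.0853
t 5.3333 pos [ 0.5072 -0.3187  0.2648] yaw -112.79 q [-6.850e-01  1.150e-01  1.790e+00 -1.000e-03  1.231e+00  1.284e+00] F [ 0.4 -0.4 -1. ] open 0.0853
shift mm (current tool axes) [-1.2  0.3  2.8] turn [ 0.0024 -0.0052  0.0002] world d [-0.0012  0.0002 -0.0028]
t: 5.83
tool_pos: [0.5077, -0.3191, 0.2667]
tool_rot: [3.074, -0.618, 0.011]
contact_force: [-0.6, -0.6, -0.2]
opening: 0.0615
```

The opening is 61.5 mm, so the band is gripped. Lifting.

```bash
python3 -m crank '[[0,0,0,0,0,-8,1],[0,0,0,0,0,-15,1],[0,0,0,0,0,-25,1],[0,0,0,0,0,-30,1],[0,0,0,0,0,-30,1],[0,0,0,0,0,-25,1],[0,0,0,0,0,-15,1],[0,0,0,0,0,0,1]]'
python3 - <<'E'
from h import *
goto([.640,-.063,.40],-112.8)
p=eyes.get_image("side"); overlay(p,[],"s4.png",(220,70,380,220))
print(spotter.mark_of("funnel",p))
p=eyes.get_image("top"); overlay(p,[],"t4.png",(320,110,460,230))
print(spotter.mark_of("funnel",p))
E
```

```text
t: 6.5
tool_pos: [0.5061, -0.3169, 0.4205]
tool_rot: [3.08, -0.62, 0.002]
contact_force: [1.0, 0.1, 0.8]
opening: 0.0612
t 6.5 pos [ 0.5061 -0.3169  0.4205] yaw -112.75 q [-0.684 -0.022  1.662  0.     1.5    1.284] F [1.  0.1 0.8] open 0.0612
shift mm (current tool axes) [  25.3 -286.    20.6] turn [-0.     -0.0012  0.0009] world d [ 0.1339  0.2539 -0.0205]
[{'centre': [0.5027, -0.3174, 0.1931], 'confidence': 0.68}, {'centre': [0.2784, -0.2611, -0.0017], 'confidence': 0.62}, {'centre': [0.6934, 0.2637, -0.004], 'confidence': 0.29}]
[{'centre': [0.5451, -0.0271, 0.0005], 'confidence': 0.69}]
```

View pics/s4.png

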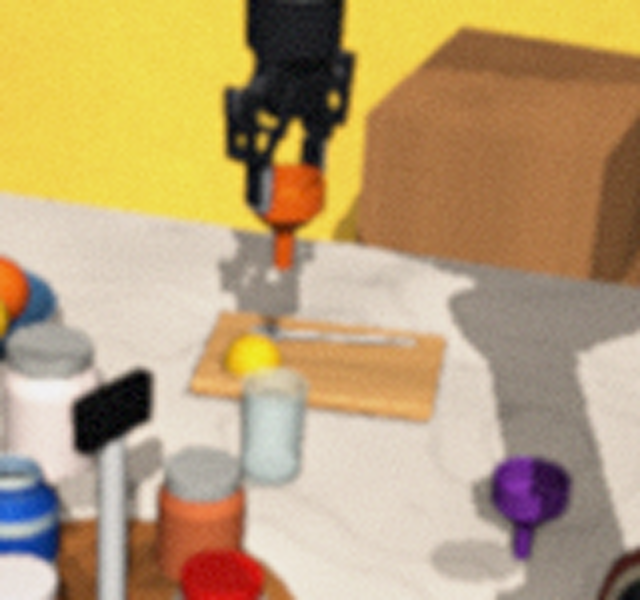

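The funnel is clear and upright, and the tumbler still stands at (275,425) in the crop. Carrying the funnel over to the jar.

```bash
python3 -m crank '[[0,0,0,2,-20,0,1],[0,0,0,3,-36,0,1],[0,0,0,3,-36,0,1],[0,0,0,3,-36,0,1],[0,0,0,3,-36,0,1],[0,0,0,3,-36,0,1],[0,0,0,3,-36,0,1],[0,0,0,2,-20,0,1]]'
python3 - <<'E'
from h import *
goto([.640,-.063,.40],-112.8)
E
```

```text
t: 7.37
tool_pos: [0.6251, -0.0833, 0.3919]
tool_rot: [-3.065, 0.635, 0.062]
contact_force: [-0.5, 0.3, -0.4]
opening: 0.0614
t 7.3667 pos [ 0.6251 -0.0833  0.3919] yaw -113.43 q [-0.252  0.083  1.602  0.009  1.496  1.727] F [-0.5  0.3 -0.4] open 0.0614
shift mm (current tool axes) [  5.2 -24.6  -8.2] turn [-0.0026  0.0412 -0.0109] world d [0.0149 0.0203 0.0081]
```

```bash
python3 -m crank '[[-0.002,0.04,-0.01,5,-22,-6,1],[0,0,0,0,0,0,1],[0,0,0,0,0,0,1]]'
python3 - <<'E'
from h import *
goto([.640,-.063,.375],-112.8)
for n in("side","top"):
  p=eyes.get_image(n)
  for q in("funnel","jar_mouth"):
    print(n,q,[(r["centre"],r["confidence"]) for r in spotter.mark_of(q,p)])
  cv2.imwrite(f"pics/{n}5.png",p["image"][:,:,::-1])
  J=np.array([.640,-.063,.122]); overlay(p,[(circ(J,.0235),(0,255,0)),(circ(J+[0,0,.05],.008),(255,255,0))],f"o{n}5.png",(160,80,320,230) if n=="side" else (200,80,340,220))
E
```

```text
t: 7.62
tool_pos: [0.6394, -0.0588, 0.3885]
tool_rot: [-3.08, 0.61, 0.022]
contact_force: [-0.2, 0.1, -0.7]
opening: 0.0611
t 7.6167 pos [ 0.6394 -0.0588  0.3885] yaw -112.42 q [-0.208  0.106  1.584  0.002  1.466  1.754] F [-0.2  0.1 -0.7] open 0.0611
shift mm (current tool axes) [ 2.3  3.6 13.5] turn [0.0008 0.0138 0.0066] world d [ 0.0006 -0.0042 -0.0135]
side funnel [([0.6337, -0.0579, 0.1627], 0.6), ([0.2793, -0.2603, -0.0006], 0.53)]
side jar_mouth [([0.6377, -0.0625, 0.1236], 0.79)]
top funnel [([0.2843, -0.2646, -0.0002], 0.63)]
top jar_mouth []
```

View pics/oside5.png

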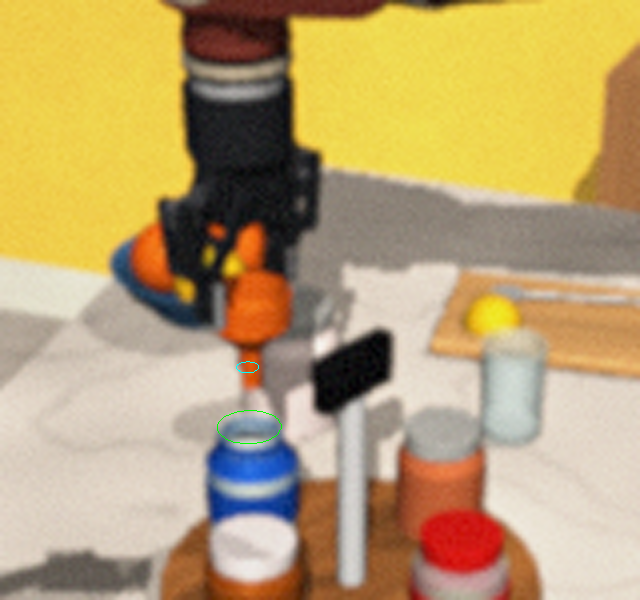

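View pics/otop5.png

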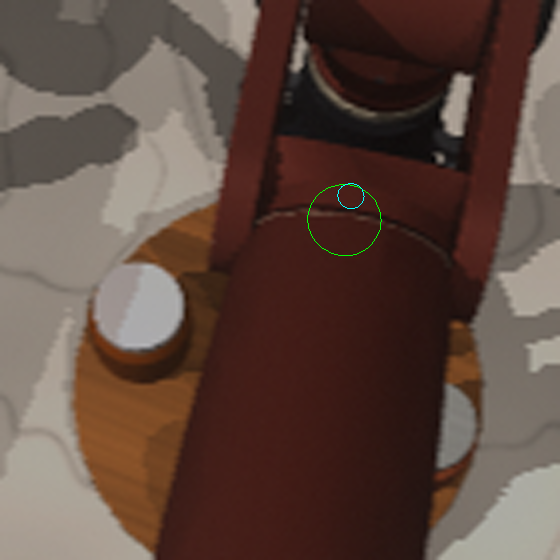

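```bash
python3 -m crank '[[0,0.014,0.006,2.3,3.6,5,1],[0,0,0,0,0,0,1]]'
python3 - <<'E'
from h import *
goto([.640,-.063,.32],-112.8)
p=eyes.get_image("side")
print([(r["centre"],r["confidence"]) for r in spotter.mark_of("funnel",p)])
J=np.array([.640,-.063,.122]);o=ctrl.get_obs();F=o["tool_pos"]-[0,0,.2265];print(F)
overlay(p,[(circ(J,.0235),(0,255,0)),(circ(F,.008),(255,255,0)),(circ(F+[0,0,.052],.031),(255,255,0)),(circ(F+[0,0,.03],.008),(255,255,0))],"o6.png",(190,110,290,210),6)
E
```

```text
t: 8.08
tool_pos: [0.6397, -0.0668, 0.3864]
tool_rot: [3.077, -0.629, 0.011]
contact_force: [-0.4, -0.6, -0.9]
opening: 0.0617
t 8.0833 pos [ 0.6397 -0.0668  0.3864] yaw -113.1 q [-2.200e-01  1.050e-01  1.589e+00 -1.000e-03  1.441e+00  1.755e+00] F [-0.4 -0.6 -0.9] open 0.0617
shift mm (current tool axes) [-1.7 -3.6 66.4] turn [-0.0001 -0.0069 -0.0053] world d [ 0.0003  0.0038 -0.0664]
[([0.6363, -0.0654, 0.1618], 0.91), ([0.2791, -0.2586, -0.0046], 0.88)]
[ 0.63989086 -0.06635129  0.16100385]
```

View pics/o6.png

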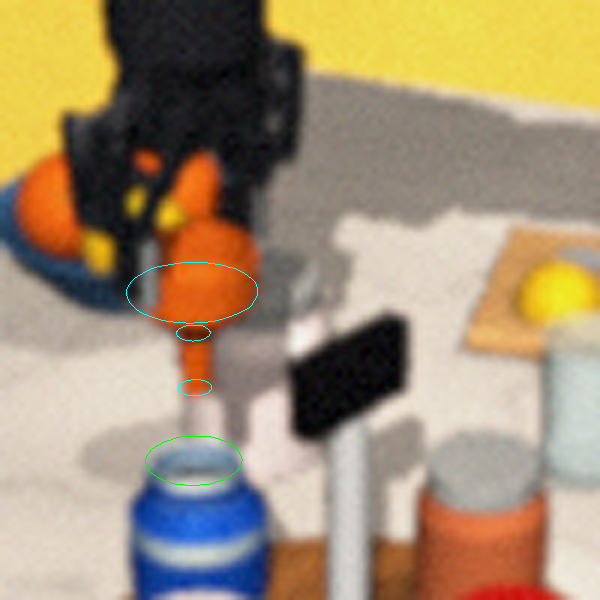

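```bash
python3 -m crank '[[0,-0.006,-0.004,-1,-2,12,1],[0,0,0,0,0,12,1],[0,0,0,0,0,4,1],[0,0,0,0,0,0,1],[0,0,0,0,0,0,1]]'
python3 - <<'E'
from h import *
goto([.640,-.063,.3095],-112.8)
E
```

```text
t: 8.6
tool_pos: [0.6395, -0.0642, 0.3558]
tool_rot: [-3.078, 0.622, 0.0]
contact_force: [-0.5, -0.9, 0.4]
opening: 0.0614
t 8.6 pos [ 0.6395 -0.0642  0.3558] yaw -112.85 q [-2.160e-01  1.270e-01  1.616e+00  1.000e-03  1.398e+00  1.754e+00] F [-0.5 -0.9  0.4] open 0.0614
shift mm (current tool axes) [ 0.  -1.3 46.3] turn [-0.0009  0.0004 -0.0009] world d [ 0.0005  0.0012 -0.0463]
```

```bash
python3 -m crank '[[0,0,0,0,0,10,1],[0,0,0,0,0,10,1],[0,0,0,0,0,8,1],[0,0,0,0,0,5,1],[0,0,0,0,0,0,1]]'
python3 - <<'E'
from h import *
goto([.640,-.063,.3095],-112.8)
p=eyes.get_image("side")
J=np.array([.640,-.063,.122]);o=ctrl.get_obs();F=o["tool_pos"]-[0,0,.2265]
overlay(p,[(circ(J,.0235),(0,255,0))],"o7.png",(190,110,290,210),6)
E
```

```text
t: 9.02
tool_pos: [0.6394, -0.0639, 0.3189]
tool_rot: [-3.079, 0.621, 0.001]
contact_force: [0.5, 0.2, -0.5]
opening: 0.0612
t 9.0167 pos [ 0.6394 -0.0639  0.3189] yaw -112.82 q [-2.150e-01  1.580e-01  1.646e+00  1.000e-03  1.338e+00  1.753e+00] F [ 0.5  0.2 -0.5] open 0.0612
shift mm (current tool axes) [ 0.2 -1.   9.4] turn [-0.0008  0.001  -0.0004] world d [ 0.0006  0.0009 -0.0094]
```

View pics/o7.png

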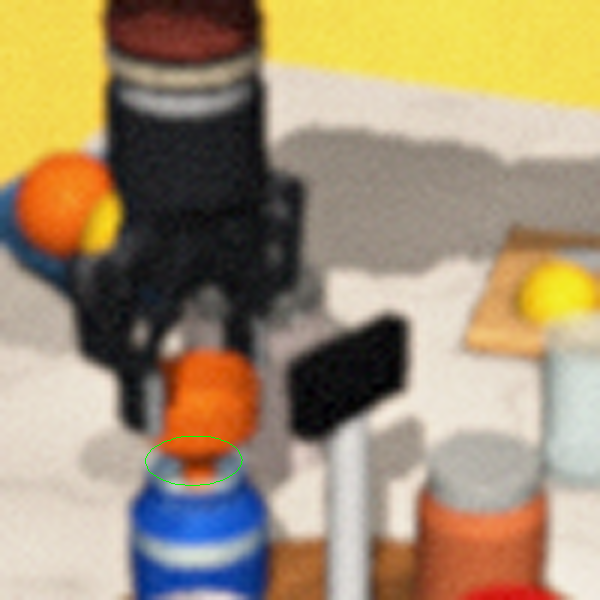

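The stem is inside the mouth at (200,470). I'll lower until contact.

```bash
python3 -m crank '[[0,0,0,0,0,3,1],[0,0,0,0,0,3,1],[0,0,0,0,0,0,1]]'; python3 -m crank '[[0,0,0,0,0,2,1],[0,0,0,0,0,0,1]]'; python3 -m crank '[[0,0,0,0,0,2,1],[0,0,0,0,0,0,1]]'
```

```text
t: 9.32
tool_pos: [0.6398, -0.064, 0.3135]
tool_rot: [-3.079, 0.621, -0.001]
contact_force: [0.1, 0.5, -0.3]
opening: 0.0616
t: 9.48
tool_pos: [0.64, -0.064, 0.3119]
tool_rot: [-3.079, 0.621, -0.003]
contact_force: [-0.2, 0.5, -0.9]
opening: 0.0613
t: 9.65
tool_pos: [0.6401, -0.064, 0.3103]
tool_rot: [-3.079, 0.621, -0.004]
contact_force: [0.0, 0.4, 0.6]
opening: 0.0611
```

```bash
python3 -m crank '[[0,0,0,0,0,2,1],[0,0,0,0,0,0,1]]'; python3 -m crank '[[0,0,0,0,0,2,1],[0,0,0,0,0,0,1]]'; python3 - <<'E'
from h import *
p=eyes.get_image("side")
print([(r["centre"],r["confidence"]) for r in spotter.mark_of("funnel",p)])
overlay(p,[],"o8.png",(190,110,290,210),6)
E
```

```text
t: 9.82
tool_pos: [0.6402, -0.0641, 0.3085]
tool_rot: [-3.079, 0.622, -0.006]
contact_force: [-0.9, 0.7, -0.4]
opening: 0.0616
t: 9.98
tool_pos: [0.6405, -0.0641, 0.3084]
tool_rot: [-3.079, 0.621, -0.007]
contact_force: [-0.7, -0.6, 0.3]
opening: 0.0615
[([0.2785, -0.2601, 0.0013], 0.8), ([0.6402, -0.0631, 0.0829], 0.65)]
```

View pics/o8.png

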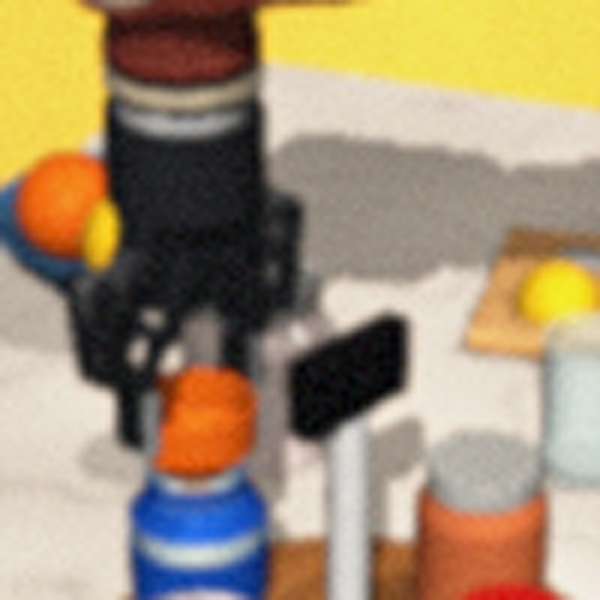

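The funnel origin is at about z 0.083 (39 mm below the rim) and the descent has stalled, so it is seated. Releasing.

```bash
python3 -m crank '[[0,0,0,0,0,0,0],[0,0,0,0,0,0,-0.6],[0,0,0,0,0,0,-1],[0,0,0,0,0,0,-1],[0,0,0,0,0,0,-1],[0,0,0,0,0,0,-1]]'; python3 - <<'E'
from h import *
p=eyes.get_image("side")
print([(r["centre"],r["confidence"]) for r in spotter.mark_of("funnel",p)])
overlay(p,[],"o9.png",(190,110,290,210),6)
goto([.640,-.063,.40],-112.8)
E
```

```text
t: 10.58
tool_pos: [0.6405, -0.0641, 0.3073]
tool_rot: [-3.078, 0.621, -0.007]
contact_force: [-0.7, -0.1, 0.6]
opening: 0.0854
[([0.6407, -0.0618, 0.0803], 0.83), ([0.2804, -0.2608, 0.0011], 0.78), ([0.5029, -0.3213, -0.0011], 0.54)]
t 10.6833 pos [ 0.6404 -0.0641  0.3072] yaw -112.82 q [-2.150e-01  1.700e-01  1.653e+00  1.000e-03  1.314e+00  1.753e+00] F [-0.3  0.2  1.1] open 0.0853
shift mm (current tool axes) [ -0.4  -1.  -92.8] turn [-0.0018 -0.004  -0.0004] world d [-0.0004  0.0011  0.0928]
```

View pics/o9.png

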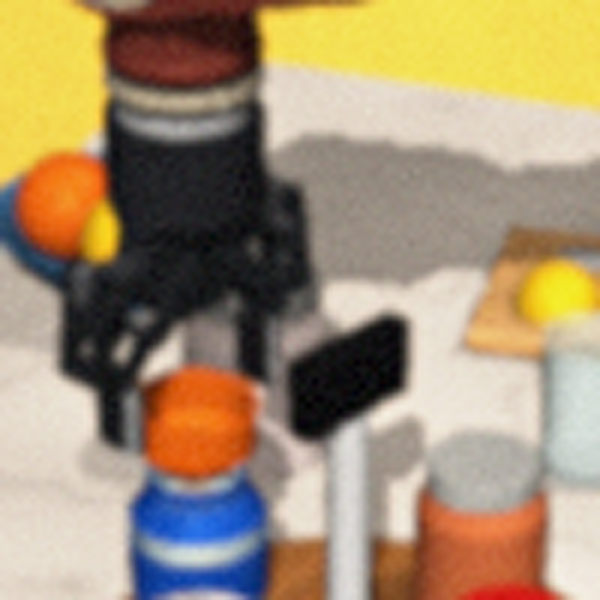

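The funnel is seated upright and both fingers are clear. Retreating upward.

```bash
python3 -m crank '[[0,0,0,0,0,-5,-1],[0,0,0,0,0,-10,-1],[0,0,0,0,0,-15,-1],[0,0,0,0,0,-25,-1],[0,0,0,0,0,-30,-1],[0,0,0,0,0,-25,-1],[0,0,0,0,0,-15,-1],[0,0,0,0,0,0,-1]]'; python3 - <<'E'
from h import *
p=eyes.get_image("side")
print([(r["centre"],r["confidence"]) for r in spotter.mark_of("funnel",p)])
overlay(p,[],"o10.png",(190,110,290,210),6)
goto([.546,-.023,.42],-22.8)
E
```

```text
t: 11.35
tool_pos: [0.6392, -0.0639, 0.4409]
tool_rot: [-3.078, 0.621, -0.004]
contact_force: [0.6, 0.5, 0.8]
opening: 0.0852
[([0.6435, -0.0618, 0.083], 0.64), ([0.2753, -0.2612, -0.0007], 0.54)]
t 11.45 pos [ 0.6389 -0.0639  0.4371] yaw -112.82 q [-2.160e-01  7.600e-02  1.535e+00  1.000e-03  1.533e+00  1.753e+00] F [ 0.4 -0.1 -0.5] open 0.0855
shift mm (current tool axes) [-101.4   -1.6   17.3] turn [-2.3000e-03  1.2000e-03 -1.5712e+00] world d [-0.0929  0.0409 -0.0171]
```

View pics/o10.png

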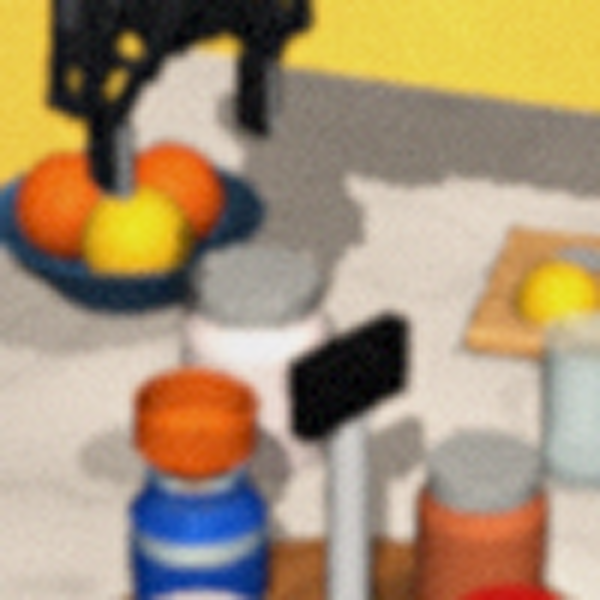

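The funnel is seated upright at (197,420) in the crop. Next I'll move over the handle and turn the jaws across it.

```bash
python3 -m crank '[[0,0,0,-20,0,0,-1],[0,0,0,-35,0,0,-1],[0,0,0,-30,0,0,-1],[0,0,0,-15,0,0,-1],[0,0,-0.12,0,0,0,-1],[0,0,-0.12,0,0,0,-1],[0,0,-0.12,0,0,0,-1],[0,0,-0.12,0,0,0,-1]]';  python3 -m crank '[[0,0,-0.12,0,0,0,-1],[0,0,-0.12,0,0,0,-1],[0,0,-0.12,0,0,0,-1],[0,0,-0.12,0,0,0,-1],[0,0,-0.12,0,0,0,-1],[0,0,-0.12,0,0,0,-1],[0,0,-0.12,0,0,0,-1],[0,0,0,0,0,0,-1]]'; python3 - <<'E'
from h import *
goto([.546,-.023,.42],-22.8)
E
```

```text
t: 12.12
tool_pos: [0.5395, -0.023, 0.4194]
tool_rot: [-3.13, -0.154, 0.043]
contact_force: [0.3, 0.2, -0.7]
opening: 0.0851
t: 12.78
tool_pos: [0.5354, -0.0222, 0.3994]
tool_rot: [-2.741, -1.453, 0.071]
contact_force: [1.2, -0.1, 0.1]
opening: 0.0855
t 12.7833 pos [ 0.5354 -0.0222  0.3994] yaw -34.17 q [-1.810e-01 -1.430e-01  1.811e+00  1.000e-03  1.533e+00  4.150e-01] F [ 1.2 -0.1  0.1] open 0.0855
shift mm (current tool axes) [  4.8   8.1 -21.2] turn [-0.0572  0.0172 -0.1978] world d [ 0.0106 -0.0008  0.0206]
```

```bash
python3 -m crank '[[0,0,0,4,6,-20,-1],[-0.03,0.009,-0.1,0,0,0,-1],[-0.025,0.008,-0.095,0,0,0,-1],[0,0,0,0,0,0,-1],[0,0,0,0,0,0,-1]]'; python3 - <<'E'
from h import *
goto([.546,-.023,.42],-22.8)
E
```

```text
t: 13.2
tool_pos: [0.5424, -0.0222, 0.41]
tool_rot: [-2.617, -1.717, 0.019]
contact_force: [-0.0, 0.7, 0.3]
opening: 0.0853
t 13.2 pos [ 0.5424 -0.0222  0.41  ] yaw -23.47 q [-0.178 -0.143  1.794 -0.     1.507  0.232] F [-0.   0.7  0.3] open 0.0853
shift mm (current tool axes) [  0.7   3.5 -10.1] turn [-0.0159  0.0037 -0.0116] world d [ 0.0036 -0.0008  0.01  ]
```

```bash
python3 -m crank '[[-0.015,0.004,-0.011,0.7,3,10,-1],[0,0,0,0,0,10,-1],[0,0,0,0,0,6,-1],[0,0,0,0,0,0,-1]]'; python3 - <<'E'
from h import *
goto([.5455,-.0235,.362],-22.8)
p=eyes.get_image("side"); overlay(p,[],"o11.png",(190,90,310,210),5)
E
```

```text
t: 13.53
tool_pos: [0.5444, -0.0226, 0.3797]
tool_rot: [-2.623, -1.72, 0.008]
contact_force: [0.9, 0.8, -0.3]
opening: 0.0857
t 13.5333 pos [ 0.5444 -0.0226  0.3797] yaw -23.5 q [-0.178 -0.121  1.824  0.     1.445  0.232] F [ 0.9  0.8 -0.3] open 0.0857
shift mm (current tool axes) [-0.4  1.5 17.7] turn [-0.0071  0.0012 -0.0123] world d [ 0.0011 -0.0009 -0.0177]
```

View pics/o11.png

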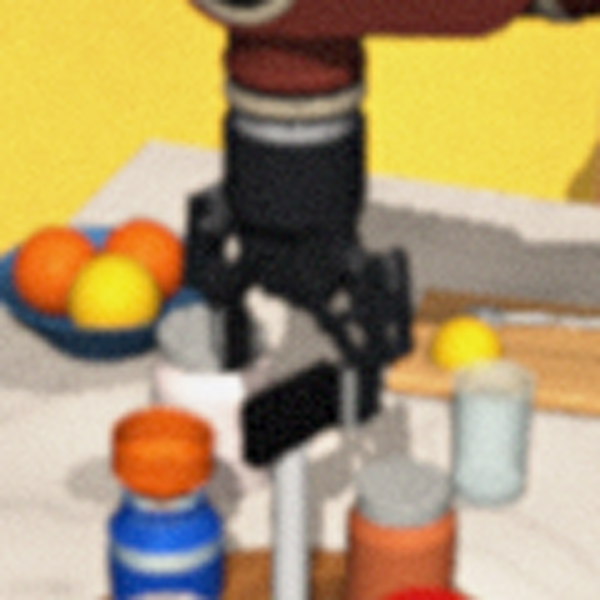

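```bash
python3 -m crank '[[-0.007,0.001,-0.012,-0.4,1.5,8,-1],[0,0,0,0,0,8,-1],[0,0,0,0,0,0,-1]]'; python3 - <<'E'
from h import *
goto([.5455,-.0235,.362],-22.8)
E
python3 -m crank '[[0,0,0,0,0,0,0],[0,0,0,0,0,0,0.4],[0,0,0,0,0,0,0.6],[0,0,0,0,0,0,1],[0,0,0,0,0,0,1],[0,0,0,0,0,0,1],[0,0,0,0,0,0,1]]' 40; python3 - <<'E'
from h import *
goto([.5455,-.0235,.362],-22.8)
E
```

```text
t: 13.83
tool_pos: [0.5458, -0.0237, 0.3632]
tool_rot: [2.616, 1.737, 0.001]
contact_force: [-0.7, -0.3, 0.0]
opening: 0.0854
t 13.8333 pos [ 0.5458 -0.0237  0.3632] yaw -22.83 q [-0.18  -0.107  1.839 -0.     1.408  0.219] F [-0.7 -0.3  0. ] open 0.0854
shift mm (current tool axes) [ 0.  -0.4  1.2] turn [ 0.0013 -0.     -0.0006] world d [-0.0003  0.0002 -0.0012]
t: 14.42
tool_pos: [0.5464, -0.0239, 0.3639]
tool_rot: [2.615, 1.735, 0.004]
contact_force: [1.0, -0.0, -1.3]
opening: 0.0155
t 14.4167 pos [ 0.5464 -0.0239  0.3639] yaw -22.86 q [-1.800e-01 -1.070e-01  1.838e+00 -1.000e-03  1.406e+00  2.190e-01] F [ 1.  -0.  -1.3] open 0.0155
shift mm (current tool axes) [ 0.  -1.   1.9] turn [ 0.0043 -0.0004 -0.0011] world d [-0.0009  0.0004 -0.0019]
```

Handle gripped at 15.5 mm opening with almost no side force. I'll start turning clockwise, gently.

```bash
python3 -m crank '[[0,0,0.02,0,0,0,1],[0,0,0.03,0,0,0,1],[0,0,0.04,0,0,0,1],[0,0,0.05,0,0,0,1],[0,0,0.05,0,0,0,1],[0,0,0.04,0,0,0,1],[0,0,0.03,0,0,0,1],[0,0,0.02,0,0,0,1]]'; python3 - <<'E'
from h import *
goto([.5464,-.0239,.363],-22.8)
p=eyes.get_image("side"); overlay(p,[],"o12.png",(190,90,310,210),5)
E
```

```text
t: 15.08
tool_pos: [0.5468, -0.0242, 0.3639]
tool_rot: [2.845, 1.327, 0.004]
contact_force: [1.3, -0.8, -0.7]
opening: 0.0152
t 15.0833 pos [ 0.5468 -0.0242  0.3639] yaw -40.0 q [-0.18  -0.105  1.837 -0.     1.407  0.518] F [ 1.3 -0.8 -0.7] open 0.0152
shift mm (current tool axes) [-0.  -0.4  0.9] turn [ 0.0034 -0.0011 -0.3001] world d [-0.0004  0.0003 -0.0009]
```

View pics/o12.png

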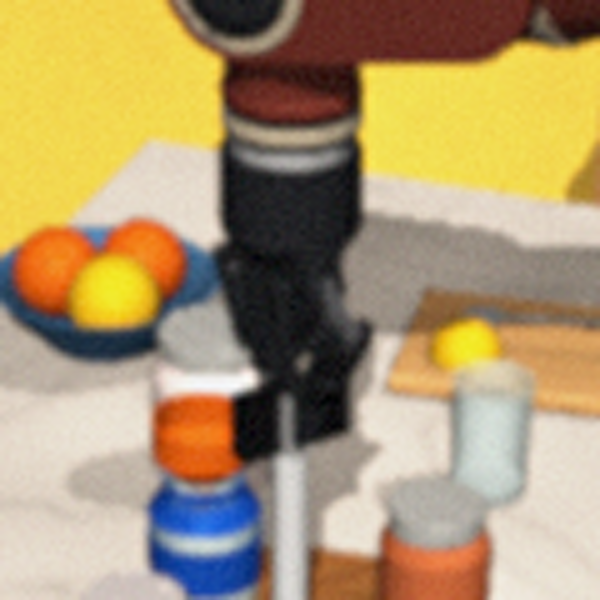

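Turning works and the funnel stays put. Next I'll measure the pointer direction from the first pictures.

```bash
python3 - <<'E'
from h import *
for n,box in(("top",(250,225,285,255)),("side",(285,235,320,255))):
    p=eyes.get_image(n); im=cv2.imread(f"pics/{n}0.png"); hsv=cv2.cvtColor(im,cv2.COLOR_BGR2HSV)
    m=cv2.inRange(hsv,(14,120,60),(32,255,255)); x0,y0,x1,y1=box; ys,xs=np.nonzero(m[y0:y1,x0:x1]); xs=xs+x0;ys=ys+y0
    Rm=cv2.Rodrigues(p["rvec"])[0]; c=-Rm.T@p["tvec"]
    d=(Rm.T@np.linalg.inv(K(p))@np.c_[xs,ys,np.ones(len(xs))].T).T
    P=c+d*((.008-c[2])/d[:,2])[:,None]; P=P[:,:2]
    print(n,len(xs),xs.min(),xs.max(),ys.min(),ys.max(),"cam",c.round(2))
    mu=P.mean(0);u,s,v=np.linalg.svd(P-mu); dirv=v[0]*np.sign(-v[0][0])
    for A in((.546,-.024),(.5465,-.0245),(.545,-.0235)):
        w=mu-A; print(mu.round(4),"angle axis->centroid",np.degrees(np.arctan2(w[1],w[0])).round(2),"pca",np.degrees(np.arctan2(dirv[1],dirv[0])).round(1),"x range",P[:,0].min().round(3),P[:,0].max().round(3))
goto([.5464,-.0239,.363],-180)
E
```

```text
top 188 262 271 229 250 cam [0.3  0.03 1.23]
[ 0.3826 -0.0151] angle axis->centroid 176.89 pca 176.2 x range 0.351 0.408
[ 0.3826 -0.0151] angle axis->centroid 176.73 pca 176.2 x range 0.351 0.408
[ 0.3826 -0.0151] angle axis->centroid 177.05 pca 176.2 x range 0.351 0.408
side 164 285 311 235 250 cam [0.16 1.08 0.86]
[ 0.389  -0.0112] angle axis->centroid 175.33 pca 170.4 x range 0.351 0.429
[ 0.389  -0.0112] angle axis->centroid 175.16 pca 170.4 x range 0.351 0.429
[ 0.389  -0.0112] angle axis->centroid 175.48 pca 170.4 x range 0.351 0.429
t 15.2333 pos [ 0.5468 -0.0242  0.3639] yaw -39.89 q [-0.18  -0.105  1.837 -0.     1.407  0.516] F [ 2.2  0.5 -1.1] open 0.0155
shift mm (current tool axes) [-0.  -0.5  0.9] turn [-7.0000e-04 -4.8000e-03  2.4454e+00] world d [-0.0004  0.0003 -0.0009]
```

```bash
python3 -m crank '[[0,0,0.03,0,0,0,1],[0,0,0.05,0,0,0,1],[0,0,0.07,0,0,0,1],[0,0,0.08,0,0,0,1],[0,0,0.08,0,0,0,1],[0,0,0.08,0,0,0,1],[0,0,0.08,0,0,0,1],[0,0,0.08,0,0,0,1]]'; python3 -m crank '[[0,0,0.08,0,0,0,1],[0,0,0.08,0,0,0,1],[0,0,0.08,0,0,0,1],[0,0,0.07,0,0,0,1],[0,0,0.06,0,0,0,1],[0,0,0.05,0,0,0,1],[0,0,0.03,0,0,0,1],[0,0,0.02,0,0,0,1]]';python3 - <<'E'
from h import *
goto([.5464,-.0239,.363],-183.5)
for n in("side","top"):
  p=eyes.get_image(n)
  cv2.imwrite(f"pics/{n}13.png",p["image"][:,:,::-1])
E
```

```text
t: 15.9
tool_pos: [0.547, -0.0245, 0.3639]
tool_rot: [3.102, 0.478, 0.006]
contact_force: [2.1, -1.3, -1.1]
opening: 0.0153
t: 16.57
tool_pos: [0.547, -0.025, 0.3639]
tool_rot: [3.126, -0.292, 0.007]
contact_force: [1.4, -0.5, -1.1]
opening: 0.0155
t 16.5667 pos [ 0.547  -0.025   0.3639] yaw -100.68 q [-1.810e-01 -1.050e-01  1.836e+00 -1.000e-03  1.405e+00  1.576e+00] F [ 1.4 -0.5 -1.1] open 0.0155
shift mm (current tool axes) [-0.8 -1.   0.9] turn [-0.0024 -0.005   1.4455] world d [-0.0006  0.0011 -0.0009]
```

View pics/side13.png

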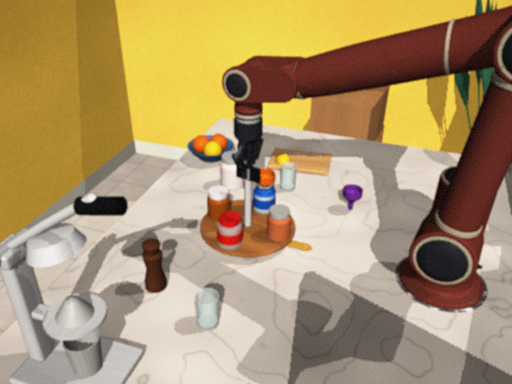

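The blue jar with its funnel is now at (265,195), and the carousel follows the gripper. 1.445 rad remain.

```bash
python3 -m crank '[[0,0,0.03,0,0,0,1],[0,0,0.05,0,0,0,1],[0,0,0.07,0,0,0,1],[0,0,0.08,0,0,0,1],[0,0,0.08,0,0,0,1],[0,0,0.08,0,0,0,1],[0,0,0.08,0,0,0,1],[0,0,0.08,0,0,0,1]]'; python3 -m crank '[[0,0,0.08,0,0,0,1],[0,0,0.08,0,0,0,1],[0,0,0.08,0,0,0,1],[0,0,0.07,0,0,0,1],[0,0,0.06,0,0,0,1],[0,0,0.05,0,0,0,1],[0,0,0.03,0,0,0,1],[0,0,0.02,0,0,0,1]]';python3 - <<'E'
from h import *
goto([.5464,-.0239,.363],-183.5)
E
```

```text
t: 17.33
tool_pos: [0.5468, -0.0254, 0.3639]
tool_rot: [2.921, -1.15, 0.008]
contact_force: [1.5, -1.7, -0.7]
opening: 0.0156
t: 18.0
tool_pos: [0.5465, -0.0256, 0.3639]
tool_rot: [2.557, -1.822, 0.008]
contact_force: [1.5, -0.8, -1.8]
opening: 0.0155
t 18.0 pos [ 0.5465 -0.0256  0.3639] yaw -160.94 q [-0.182 -0.106  1.837 -0.004  1.406  2.627] F [ 1.5 -0.8 -1.8] open 0.0155
shift mm (current tool axes) [-1.6 -0.5  0.9] turn [-0.0026 -0.0047  0.3937] world d [-0.0001  0.0017 -0.0009]
```

```bash
python3 -m crank '[[0,0,0.04,0,0,0,1],[0,0,0.06,0,0,0,1],[0,0,0.07,0,0,0,1],[0,0,0.07,0,0,0,1],[0,0,0.06,0,0,0,1],[0,0,0.04,0,0,0,1],[0,0,0.025,0,0,0,1],[0,0,0.01,0,0,0,1]]';python3 - <<'E'
from h import *
goto([.5464,-.0239,.363],-183.5)
for n in("side","top"):
  p=eyes.get_image(n)
  cv2.imwrite(f"pics/{n}14.png",p["image"][:,:,::-1])
  for q in("funnel","jar_mouth","front","handle"):
    print(n,q,[(r["centre"],r["confidence"]) for r in spotter.mark_of(q,p)])
  if n=="side": overlay(p,[],"o14.png",(190,130,340,270),5)
E
```

```text
t: 18.67
tool_pos: [0.5462, -0.0257, 0.3639]
tool_rot: [2.159, -2.281, 0.008]
contact_force: [1.5, -0.1, -1.1]
opening: 0.0157
t 18.6667 pos [ 0.5462 -0.0257  0.3639] yaw 176.84 q [-0.182 -0.107  1.838 -0.004  1.407  3.015] F [ 1.5 -0.1 -1.1] open 0.0157
shift mm (current tool axes) [-1.8 -0.1  0.9] turn [-0.0028 -0.0041  0.0059] world d [ 0.0002  0.0018 -0.0009]
side funnel [([0.445, -0.0182, 0.0802], 0.86), ([0.2779, -0.2581, -0.0002], 0.68)]
side jar_mouth [([0.4446, -0.0201, 0.1241], 0.74)]
side front [([0.4487, -0.0207, 0.1251], 0.63)]
side handle [([0.5458, -0.0244, 0.204], 0.9)]
top funnel [([0.2834, -0.2621, -0.0022], 0.94)]
top jar_mouth []
top front []
top handle [([0.5473, -0.0236, 0.2055], 0.78)]
```

View pics/o14.png

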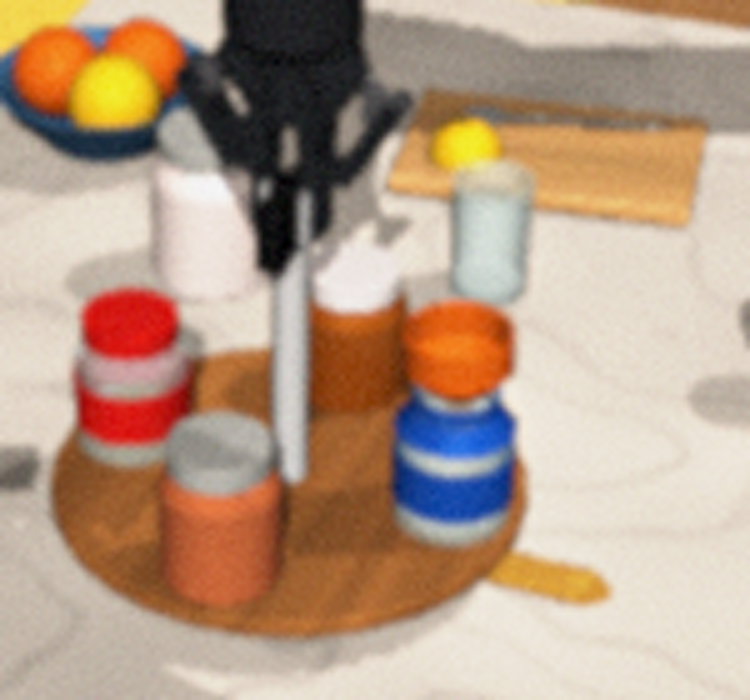

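View pics/top14.png

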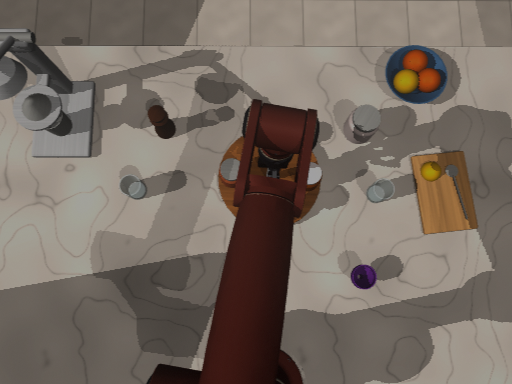

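The funnel is upright in the blue jar, with jar_mouth about 4 mm from the front estimate and directly behind the pointer at (545,575). I'll settle, check it is still, and hand in.

```bash
python3 -m crank '[[0,0,0,0,0,0,1],[0,0,0,0,0,0,1],[0,0,0,0,0,0,1],[0,0,0,0,0,0,1],[0,0,0,0,0,0,1],[0,0,0,0,0,0,1],[0,0,0,0,0,0,1],[0,0,0,0,0,0,1]]';python3 - <<'E'
from h import *
goto([.5464,-.0239,.363],-183.5)
for i in range(3):
  p=eyes.get_image("side")
  for q in("funnel","jar_mouth","front"):
    print(q,[(r["centre"],r["confidence"]) for r in spotter.mark_of(q,p)][:2])
print(ctrl.get_obs()["dq"].round(3),ctrl.get_obs()["q"].round(3))
E
```

```text
t: 19.83
tool_pos: [0.5462, -0.0257, 0.3639]
tool_rot: [2.159, -2.28, 0.007]
contact_force: [0.1, -0.7, -1.4]
opening: 0.0156
t 19.8333 pos [ 0.5462 -0.0257  0.3639] yaw 176.88 q [-0.182 -0.106  1.838 -0.004  1.407  3.014] F [ 0.1 -0.7 -1.4] open 0.0156
shift mm (current tool axes) [-1.8 -0.1  0.9] turn [-0.0027 -0.0041  0.0065] world d [ 0.0002  0.0018 -0.0009]
funnel [([0.2777, -0.2605, -0.0028], 0.89), ([0.4438, -0.0207, 0.0841], 0.73)]
jar_mouth [([0.443, -0.0191, 0.1229], 0.67), ([0.5452, -0.0247, 0.2054], 0.38)]
front [([0.4462, -0.0175, 0.1282], 0.68), ([0.548, -0.0252, 0.2068], 0.36)]
funnel [([0.2782, -0.2626, 0.0], 0.88), ([0.4426, -0.0187, 0.0818], 0.7)]
jar_mouth []
front [([0.4495, -0.0195, 0.1271], 0.67)]
funnel [([0.2799, -0.2601, 0.0024], 0.92), ([0.4441, -0.0177, 0.0818], 0.91)]
jar_mouth [([0.4439, -0.0206, 0.1218], 0.59)]
front [([0.4487, -0.0205, 0.1261], 0.83), ([0.6934, -0.2778, -0.0047], 0.51)]
[0.001 0.    0.    0.    0.    0.001] [-0.182 -0.106  1.838 -0.004  1.407  3.014]
```

```bash
python3 -c "
from station import ctrl
print(ctrl.finish_job())"
```

```text
the job is handed in; nothing more can be done
None
```

The job is handed in. The blue-banded jar stands behind the brass pointer with the orange funnel seated in it, and the gripper still holds the handle. `finish_job` gave no verdict, so everything below comes from my own checks.

- **What I did:** I lifted the funnel out of its tumbler, set it in the jar's mouth and let go. I then gripped the black handle with a 40 N setting and turned the carousel about 160° clockwise. It was handed in at about 20 s of the 72 s allowed.
- **Jar position:** the estimates put the jar mouth about 4 mm from the front point in plan, and 5–6 mm in full because the front estimate reads about 4 mm high. The limit is 14 mm.
- **Funnel:** it looked upright in the side picture. Its stem end is about 40 mm below the rim, and its centre is within about 3 mm of the jar's.
- **Grip and stillness:** the fingers stand 15.6 mm apart on the 16 mm bar, and the joint speeds are near zero. I could not measure the finger force on the handle directly.
- **Other objects:** the tumblers, canister and mill look unmoved in the pictures. I did not measure them again.
- **Disagreements and gaps:**
    - The pointer direction came out at about 177° from the top camera and 175° from the side camera. I used 176.5°, and the gripper ended at 176.9°.
    - The arm hid the jar from the top camera at the end, so the final jar and funnel checks rest on the side camera and the arm's own position.
    - One of the last three jar-mouth lookups found nothing.

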